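Lock the quarter-turn stud of the control box cover

ROBOT

A 6-joint arm with a two-finger parallel gripper is mounted at the origin on a cart in front of the work surface, level with it; the furniture and walls round the work are solid. World frame = base frame: x ahead of the robot, y to its left, z up, the work surface at z = 0. Lengths are in m, angles in rad, forces in N, time in s.
With the tool pointing down it reaches from about 0.35 to 0.775 m from the base axis. Payload 5.5 kg.
Tool frame: the origin (TCP) lies midway between the tips of the shut fingers; the grasp point (between the pads) lies 19 mm behind it; z points along the fingers, x is the direction in which the jaws open and shut, and the axes are right-handed (so a half turn about z gives the same grasp; the last joint's range is limited). The gripper opens to 85 mm and grips with 20 to 120 N. Pads are 22 mm wide; open, the fingers measure 114 mm over their backs; the gripper's body (76 mm by 85 mm) begins 54 mm behind the grasp point. The pads swing forward as they close: fully open they stand 13 mm farther back than shut.
Start: joints at [-1.444, 0.313, 0.046, 1.304, 0, 1.431], TCP at [0.152, -0.555, 0.231] pointing down, gripper open.
Joint ranges: [-2.76, 2.76], [-0.86, 1.69], [-1.03, 1.26], [-2.2, 2.34], [-1.47, 1.5], [-3.14, 3.14]. Speed limits (rad/s): [2.57, 2.57, 3.14, 3.14, 3.14, 3.14].

INTERFACE

Orientations are given as a unit quaternion [w, x, y, z].
In Python, from workcell import env gives the robot as it stands.
- The arm moves only by the tool servo_tool, never from a script. Its argument "targets" is a list of rows, each an object with "xyz": the shift along the tool's x, y, z in m, a list of three; "twist": the turn, a rotation vector about the tool's x, y, z in rad, a list of three; "jaw": the opening, from 0 (shut) to 1 (fully open). A call has 1 to 12 rows; each row is the pose to reach, as a shift and turn from the pose commanded when the call began, along the tool's axes at that moment; what a row does not reach only later rows make up. A row lasts 1/12 s, in which the tool goes at most 41.7 mm and 7.16 degrees, less where a joint would pass 70% of its speed; a pose out of reach is approached as far as the arm can. A call with a gripper value outside its range is refused whole. The fingers move at their own pace and stop on an object; "squeeze" is the grip in N (left out, the last holds). Time passes only in rows, so rows that repeat a pose let the fingers close. It gives the time, the measured TCP pose, the force and the opening at its end, in the units of the state.
- env.get_state(): the state, without advancing time (a new reading comes with each control period).
- env.read_camera(name): name is "scene" or "side" or "wrist"; returns a dict with "color" (400x640x3 uint8, red, green, blue), "depth" (400x640 float32, m along the optical axis (not along the pixel's ray), 0 where there is no reading), "fx", "fy", "cx", "cy" (pixels), "k1" (the pictures are not rectified: a ray, as slopes to the right and down, at radius r is drawn at 1 + k1 r^2 times it, then the intrinsics apply), "eye" and "attitude" of the camera in the world. Camera axes: x right, y down, z forward; pixel columns grow to the right and rows downward; lengths in m; the calibration is good to about 2 mm. A picture is of the moment at which its call begins.
- env.hand_in(): hands the job in, once; it reports no verdict.
The state is a dict: "clock": time; "joint_pos": joint angles; "qvel": joint speeds; "tau": joint torques, N m; "tcp_pos": TCP position; "orientation": TCP orientation; "wrist_force": force on the tool from outside, world axes, zero at the start; "ft_torque": the same for the moment, N m; "finger_gap": finger opening in m.
Only numpy, scipy, OpenCV 4.12 (cv2) and the standard library are available. Lean on these libraries where they do the work, as an engineer would, in place of code of your own. Each camera call takes 0.05 s, during which the arm holds its last target. There are 200 camera calls.

TASK

Take the red-winged quarter-turn stud out of its black rack, put its T-foot through the slot in the cover of the blue control box, press it in against the spring until it comes up solid, and turn it a quarter turn clockwise so that it locks and stays locked when you let go. Never push, pull or wrench the box with more than about 12 N, and leave the oil bottle, the hex fitting and the tape roll where they stand.

Things in the scene. Friction and masses are not known exactly. Their poses are not given: they have to be found in the camera images.
- stud_wing (a point): Centre of the red wing of the loose steel stud (66 mm tall, about 35 g). The wing is an upright plate 34 mm long (point x), 10 mm thick (point y: pinch it this way) and 31 mm high, reaching 15.5 mm above and below this point. z points up, out of the head. Below the wing come a round collar, 18 mm across and 3 mm thick, and an 8 mm shank.
- stud_foot (a point): Centre of the lowest face of the same stud, on its axis 50.5 mm below stud_wing; same axes. The foot is a steel T-bar with a rounded underside, 24 mm long (x, parallel to the wing), 7 mm wide, 7 mm high. The collar's underside is 32 mm above this point.
- rack_top (a point): Centre of the top face of the fixed black rack (66 x 51 mm, 36.5 mm high), z up, x along its slot. The stud starts upright in it, hanging by its collar, wing along x; it comes out straight up (32 mm).
- slot (a point): Centre of the slot at the top face of the bare metal cover of the blue control box; z up, x along the slot. The slot is 27 mm long (x) and 9.5 mm wide (y), through the 6 mm cover. Two yellow marks on the cover, along y, show where the wing points when locked.
- turn_point (a point): 18 mm below slot. With stud_foot here, or up to 9 mm deeper, the T-bar just clears the guides and can turn; 1.5 mm beyond that the spring is solid. Which depth differs from box to box, cannot be seen, and must be felt. The spring cup meets the foot 15 mm before it can turn, with 2 N, rising 0.4 N per mm: it can turn from 8 N, and is solid at 8.6 N; pressing on with 10 to 12 N is safe.
- lock_point (a point): 13 mm below slot: where stud_foot is when locked, wing along y. The T-bar turns only clockwise seen from above; walls stop it after a quarter turn. When then eased or let go, the spring lifts it into a notch under the cover, which keeps it from turning or coming out. Turned before it is deep enough, it meets a guide and will not turn.
- control_box: The fixed, level blue box, 130 x 110 mm, 60 mm high, two dark connector sockets on one side; origin at the centre of its underside, 60 mm below slot; same axes.
- oil_bottle: Amber oil bottle with a red nozzle, 43 mm across, 136 mm tall, loose, standing; origin under its base.
- hex_fitting: White metal hex fitting, 30 x 34 mm, 82 mm tall, loose, standing; origin under its base.
- tape_2: Small roll of black tape, 64 mm across, 19 mm high, loose, lying; origin under its centre.
- stud: The stud as a whole; origin at stud_foot, same axes.

How it is judged:
On the way, in this order (a step that is already met when the one before it is completed fails the run):
1. the stud is lifted clear of the rack (height (world z) of stud_foot above 0.044 m), for 0.2 s.
2. its foot is in the slot, unturned, below the cover's top (z of stud_foot in the frame of slot below -0.005 m and horizontal distance between stud_foot and slot below 0.005 m and angle between the x axis of stud_foot and the x axis of slot, either way round below 0.35 rad), for 0.1 s.
At the end, for the whole second after the job is handed in: The stud is locked: its foot is in the slot within 5 mm of the centre, 11 to 15.5 mm below the cover's top, its wing within 0.3 rad of the slot's y axis (a quarter turn from the slot), leaning by less than 0.5 rad (a locked stud may lean a little), at rest (z of stud_foot in the frame of slot between -0.0155 and -0.011 m and angle between the x axis of stud_foot and the y axis of slot, either way round below 0.3 rad and horizontal distance between stud_foot and slot below 0.005 m and angle between the z axis of stud_foot and the z axis of slot, either way round below 0.5 rad and linear speed of stud below 0.02 m/s); the robot touches nothing.
It fails at once if the control box is forced: contact forces on it (stud on spring, cover and guides, and anything else) add up to more than 28 N (contact force between control_box and anything else above 28 N).
It fails at once if the oil bottle is moved by more than 25 mm (distance of oil_bottle from where it was at the start of the episode above 0.025 m).
It fails at once if the hex fitting is moved by more than 25 mm (distance of hex_fitting from where it was at the start of the episode above 0.025 m).
It fails at once if the tape roll is moved by more than 25 mm (distance of tape_2 from where it was at the start of the episode above 0.025 m).
It also fails if it takes over 64 s, if anything falls off the work surface, if the arm or the gripper's body presses on something with over 40 N, if the wrist force passes 120 N, or if a joint passes its speed limit or range.

## Working session

There is one attempt and no reset: what is moved stays moved. The work goes in short steps, Python scripts to look and compute and a tool call to move; the robot and the scene stay as the last step left them, time stands still between calls to the robot, and variables do not carry over. Pictures are saved under pics/ and viewed, about 8 in all and at most 12, crops included, and the job is handed in when it is done.

Besides the shell and the picture viewer there is one more tool, called after "Request:" as name([rows], argument=value, ...), one row to a line, values as JSON. servo_tool: Moves the arm, as the interface text tells. Its arguments: {"type":"object","properties":{"targets":{"type":"array","items":{"type":"object","properties":{"xyz":{"type":"array","items":{"type":"number"}},"twist":{"type":"array","items":{"type":"number"}},"jaw":{"type":"number"}}}},"squeeze":{"type":"number"}},"required":["targets"]}

```bash
mkdir -p pics
cat > h.py <<'E'
import numpy as np, cv2, pickle
from workcell import env
from scipy.spatial.transform import Rotation as R
def rot(q): q=np.array(q); return R.from_quat([q[1],q[2],q[3],q[0]]).as_matrix() if q.size==4 else q
def grab(n):
    d=env.read_camera(n); pickle.dump(d,open(f'{n}.pkl','wb')); return d
def load(n): return pickle.load(open(f'{n}.pkl','rb'))
def slopes(d,uv):
    s=(np.asarray(uv,float).reshape(-1,2)-[d['cx'],d['cy']])/[d['fx'],d['fy']]
    t=s.copy()
    for _ in range(10): t=s/(1+d['k1']*(t**2).sum(1,keepdims=True))
    return t
def plane(d,uv,z):
    t=slopes(d,uv); r=np.c_[t,np.ones(len(t))]@rot(d['attitude']).T; e=np.array(d['eye'])
    return e+r*((z-e[2])/r[:,2])[:,None]
def cloud(d):
    v,u=np.mgrid[0:400,0:640]; t=slopes(d,np.c_[u.ravel(),v.ravel()]); z=d['depth'].reshape(-1,1)
    return (np.array(d['eye'])+(np.c_[t,np.ones(len(t))]*z)@rot(d['attitude']).T).reshape(400,640,3)
def save(d,n): cv2.imwrite('pics/'+n,d['color'][:,:,::-1])
E
python3 - <<'E'
from h import *
for n in ('scene','side'):
    d=grab(n); save(d,n+'1.png'); print(n,d['eye'],d['attitude'],d['fx'],d['k1'])
s=env.get_state(); print(s)
a=np.hstack([cv2.imread('pics/scene1.png'),cv2.imread('pics/side1.png')])
E
```

```text
scene [-0.03410877 -0.52387317  0.6824972 ] [-0.41751569  0.81682517 -0.35460986  0.18091193] 494.4390017421823 0.042151001518465195
side [0.56471977 0.88211988 0.63545988] [ 0.01267017 -0.00131531  0.88317756 -0.46886579] 513.3846786260007 -0.05451305717428849
{'clock': 0.1, 'joint_pos': array([-1.44361472e+00,  3.13927167e-01,  4.50804913e-02,  1.30361392e+00,
        1.59363508e-05,  1.43117586e+00]), 'qvel': array([-0.00059849, -0.00180759,  0.0018696 ,  0.00056272, -0.0013288 ,
       -0.00138102]), 'tau': array([ 3.09770869e-03, -4.81726635e+01,  2.99242669e+01,  1.28260127e-02,
       -1.94340550e-04, -2.01837032e-06]), 'tcp_pos': array([ 0.15152189, -0.55419308,  0.23049204]), 'orientation': array([-5.97654005e-04,  7.94873298e-01, -6.06774873e-01, -5.79066464e-04]), 'wrist_force': array([0.37856152, 0.05473088, 0.12538462]), 'ft_torque': array([-0.00016337,  0.04564765,  0.00025469]), 'finger_gap': 0.08526830813487415}
```

View pics/scene1.png

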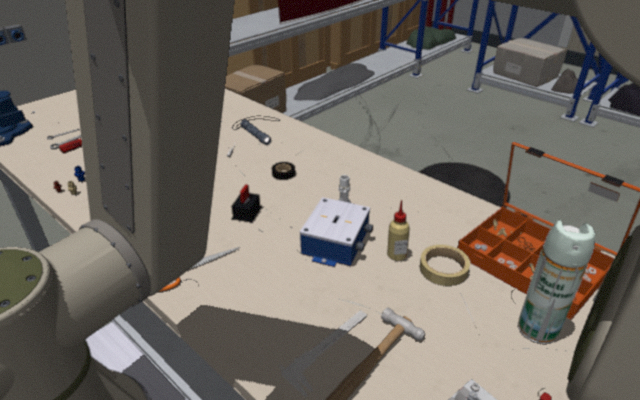

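View pics/side1.png

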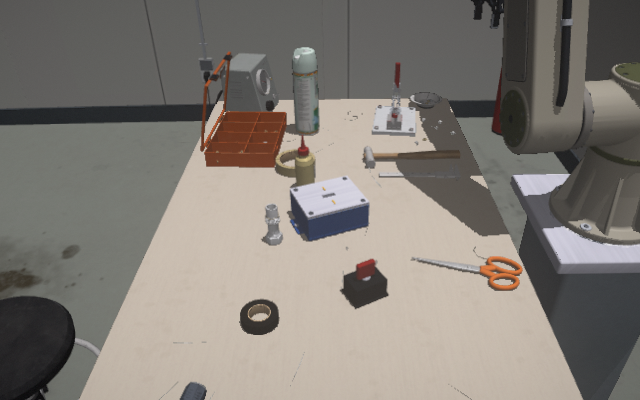

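The rack with the red wing is at about (246,205) in scene and (365,280) in side. The box cover is at about (337,222) and (330,197), with the hex fitting and bottle just behind it and the tape at (283,170). Next I'll measure these.

Run:
```python
from h import *
for n,wr,cr in (('scene',(232,175,262,225),(295,190,380,265)),('side',(340,250,392,305),(285,170,375,240))):
    d=load(n); c=d['color'].astype(int); C=cloud(d)
    m=np.zeros((400,640),bool); x0,y0,x1,y1=wr; m[y0:y1,x0:x1]=1
    red=m&(c[...,0]>90)&(c[...,1]<60)&(c[...,2]<70)
    p=C[red]; p=p[p[:,2]>0.02]
    v,u=np.nonzero(red); 
    # ray through mask centroid on wing centre plane z
    print(n,'wing n',red.sum(),'cent uv',u.mean(),v.mean(),'ray z=.055',plane(d,[u.mean(),v.mean()],.055)[0].round(4),'cloud',p.mean(0).round(4),p[:,2].min().round(3),p[:,2].max().round(3))
    q=p[:,:2]-p[:,:2].mean(0); w=np.linalg.svd(q,full_matrices=False)[2][0]; print(' wing dir deg',np.degrees(np.arctan2(w[1],w[0])))
    blk=m&(c.max(2)<70)&(C[...,2]>.033)&(C[...,2]<.04); r=cv2.minAreaRect(C[blk][:,:2].astype(np.float32)*1000);print(' rack top',blk.sum(),r, cv2.boxPoints(r).round().tolist())
    k=np.zeros((400,640),bool); x0,y0,x1,y1=cr; k[y0:y1,x0:x1]=1
    cov=(k&(abs(C[...,2]-.06)<.006)&(c.min(2)>110)); print(' covz',np.median(C[cov][:,2]))
    nlab,l,st,_=cv2.connectedComponentsWithStats(cov.astype(np.uint8)); cov=l==1+st[1:,4].argmax()
    vv,uu=np.nonzero(cov); P=plane(d,np.c_[uu,vv],.06)[:,:2].astype(np.float32)*1000
    r=cv2.minAreaRect(P); print(' cover',r,cv2.boxPoints(r).round().tolist())
    x0,y0,x1,y1=cr
    s=4 if n=='side' else 4
    a=cv2.resize(d['color'][y0:y1,x0:x1],None,fx=s,fy=s,interpolation=cv2.INTER_CUBIC)[:,:,::-1]
    cv2.imwrite(f'pics/{n}c.png',a)
a,b=cv2.imread('pics/scenec.png'),cv2.imread('pics/sidec.png'); h=max(a.shape[0],b.shape[0])
f=lambda i:cv2.copyMakeBorder(i,0,h-i.shape[0],0,0,0)
cv2.imwrite('pics/cc.png',np.hstack([f(a),f(b)]))
```

```text
scene wing n 21 cent uv 243.85714285714286 188.66666666666666 ray z=.055 [0.5257 0.2466 0.055 ] cloud [0.5135 0.2298 0.0687] 0.066 0.071
 wing dir deg -153.92774524547505
 rack top 211 ((515.217529296875, 231.85470581054688), (60.066741943359375, 41.875099182128906), 28.091508865356445) [[479.0, 236.0], [499.0, 199.0], [552.0, 228.0], [532.0, 264.0]]
 covz 0.0594370328712861
 cover ((578.400146484375, 13.285842895507812), (136.03839111328125, 110.74002075195312), 22.438261032104492) [[494.0, 39.0], [537.0, -64.0], [662.0, -12.0], [620.0, 90.0]]
side wing n 200 cent uv 365.535 268.46 ray z=.055 [0.5167 0.2328 0.055 ] cloud [0.5177 0.2461 0.067 ] 0.044 0.635
 wing dir deg -94.63593897608826
 rack top 462 ((517.442138671875, 237.0172882080078), (60.537166595458984, 47.04951477050781), 26.89510154724121) [[480.0, 244.0], [501.0, 202.0], [555.0, 230.0], [534.0, 272.0]]
 covz 0.06000829277274805
 cover ((579.783203125, 19.48553466796875), (131.23658752441406, 116.36050415039062), 22.53580665588379) [[497.0, 48.0], [541.0, -59.0], [663.0, -9.0], [618.0, 98.0]]
```

View pics/cc.png

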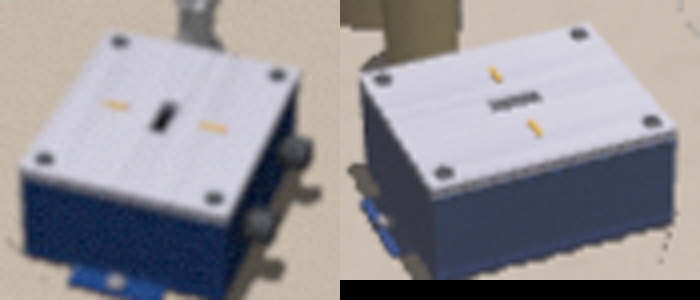

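Cover centre is about (0.579, 0.016) with its long axis near 22.5°. The rack is about (0.516, 0.234) with its slot near 27.5°. Before moving, I'll check the heights along the path and write a helper that converts world goals into tool-frame moves.

```bash
cat >> h.py <<'E'
def go(xyz,yawdeg,s=None):
    "tool-axes shift and twist from present pose to TCP xyz, tool down, tool x at yawdeg"
    s=s or env.get_state(); M=rot(s['orientation']); y=np.radians(yawdeg)
    T=np.array([[np.cos(y),np.sin(y),0],[np.sin(y),-np.cos(y),0],[0,0,-1]]).T
    T=np.array([[np.cos(y),np.sin(y),0],[np.sin(y),-np.cos(y),0],[0,0,-1.]])
    tw=R.from_matrix(M.T@T).as_rotvec()
    print('go xyz',(M.T@(np.array(xyz)-s['tcp_pos'])).round(4).tolist(),'twist',tw.round(4).tolist(),'yaw now',np.degrees(np.arctan2(M[1,0],M[0,0])).round(2))
E
python3 - <<'E'
from h import *
P=np.vstack([cloud(load(n))[load(n)['depth']>0] for n in('scene','side')])
P=P[(P[:,2]>.03)&(P[:,2]<.5)]
for x in np.arange(.1,.8,.1):
    print(round(x,1),[ (lambda q: round(float(np.percentile(q[:,2],99)),2) if len(q)>5 else 0)(P[(abs(P[:,0]-x-.05)<.05)&(abs(P[:,1]-y-.05)<.05)]) for y in np.arange(-.8,.4,.1)])
go([.46,-.06,.33],20); go([.46,-.06,.33],0)
E
```

```text
0.1 [0, 0.3, 0.32, 0.32, 0, 0, 0.5, 0.5, 0.44, 0, 0, 0, 0]
0.2 [0, 0, 0, 0, 0, 0, 0.5, 0.43, 0.44, 0, 0, 0, 0]
0.3 [0, 0, 0, 0.16, 0.06, 0, 0, 0, 0, 0, 0, 0, 0]
0.4 [0, 0, 0, 0.16, 0.07, 0, 0, 0, 0, 0, 0.05, 0, 0]
0.5 [0, 0, 0, 0, 0, 0, 0, 0.06, 0.06, 0, 0.07, 0, 0]
0.6 [0, 0, 0, 0.23, 0.22, 0, 0.13, 0.11, 0.08, 0.07, 0, 0, 0]
0.7 [0, 0, 0.16, 0.16, 0.04, 0.04, 0.04, 0, 0, 0, 0, 0, 0.03]
go xyz [-0.3955, -0.4279, -0.0988] twist [-0.0015, 0.001, -1.6531] yaw now -74.71
go xyz [-0.3955, -0.4279, -0.0988] twist [-0.0013, 0.0012, -1.304] yaw now -74.71
```

Request:
servo_tool([
  {"xyz":[0,0,-0.04],"twist":[0,0,-0.12],"jaw":1},
  {"xyz":[-0.02,-0.03,-0.08],"twist":[0,0,-0.24],"jaw":1},
  {"xyz":[-0.05,-0.06,-0.1],"twist":[0,0,-0.36],"jaw":1},
  {"xyz":[-0.396,-0.428,-0.1],"twist":[0,0,-1.4],"jaw":1},
  {"xyz":[-0.396,-0.428,-0.1],"twist":[0,0,-1.4],"jaw":1},
  {"xyz":[-0.396,-0.428,-0.1],"twist":[0,0,-1.4],"jaw":1},
  {"xyz":[-0.396,-0.428,-0.1],"twist":[0,0,-1.4],"jaw":1},
  {"xyz":[-0.396,-0.428,-0.1],"twist":[0,0,-1.4],"jaw":1},
  {"xyz":[-0.396,-0.428,-0.1],"twist":[0,0,-1.4],"jaw":1},
  {"xyz":[-0.396,-0.428,-0.1],"twist":[0,0,-1.4],"jaw":1},
  {"xyz":[-0.396,-0.428,-0.1],"twist":[0,0,-1.4],"jaw":1},
  {"xyz":[-0.396,-0.428,-0.1],"twist":[0,0,-1.4],"jaw":1},
])

```text
clock: 1.1
tcp_pos: [0.3849, -0.1811, 0.3289]
orientation: [0.0, 0.999, 0.051, -0.0]
wrist_force: [-0.3, -0.9, -1.1]
finger_gap: 0.0856
```

Run:
```python
from h import *
s=env.get_state(); print(s['tcp_pos'],s['joint_pos'].round(2)); d=grab('wrist'); print(np.array(d['eye'])-s['tcp_pos'],rot(d['attitude'])[:,2])
print('tool x',rot(s['orientation'])[:,0]); 
go([.54,.02,.30],112.5); go([.50,.02,.30],70)
```

```text
[ 0.38494436 -0.18107187  0.32889526] [-0.63  0.01 -0.08  1.48 -0.    0.84]
[-0.00955548  0.07901101  0.14236465] [ 0.03129145 -0.30823677 -0.9507949 ]
tool x [ 9.94881625e-01  1.01047247e-01 -7.95218850e-05]
go xyz [0.1722, -0.1771, 0.0304] twist [0.0001, -0.0055, -1.8552] yaw now 6.2
go xyz [0.1324, -0.1814, 0.0303] twist [-0.0017, -0.0047, -1.1134] yaw now 6.2
```

Request:
servo_tool([
  {"xyz":[0.172,-0.177,0.03],"twist":[0,0,-1.855],"jaw":1},
  {"xyz":[0.172,-0.177,0.03],"twist":[0,0,-1.855],"jaw":1},
  {"xyz":[0.172,-0.177,0.03],"twist":[0,0,-1.855],"jaw":1},
  {"xyz":[0.172,-0.177,0.03],"twist":[0,0,-1.855],"jaw":1},
  {"xyz":[0.172,-0.177,0.03],"twist":[0,0,-1.855],"jaw":1},
  {"xyz":[0.172,-0.177,0.03],"twist":[0,0,-1.855],"jaw":1},
  {"xyz":[0.172,-0.177,0.03],"twist":[0,0,-1.855],"jaw":1},
  {"xyz":[0.172,-0.177,0.03],"twist":[0,0,-1.855],"jaw":1},
  {"xyz":[0.172,-0.177,0.03],"twist":[0,0,-1.855],"jaw":1},
  {"xyz":[0.172,-0.177,0.03],"twist":[0,0,-1.855],"jaw":1},
  {"xyz":[0.172,-0.177,0.03],"twist":[0,0,-1.855],"jaw":1},
  {"xyz":[0.172,-0.177,0.03],"twist":[0,0,-1.855],"jaw":1},
])

```text
clock: 2.15
tcp_pos: [0.5386, 0.0097, 0.2984]
orientation: [-0.0, 0.696, 0.718, -0.0]
wrist_force: [0.5, -0.1, -0.4]
finger_gap: 0.0855
```

Run:
```python
from h import *
s=env.get_state(); print(s['tcp_pos'],s['joint_pos'].round(2)); d=grab('wrist'); save(d,'w1.png')
go([.54,.02,.30],112.5)
```

```text
[0.53860428 0.00967082 0.29838556] [-0.13  0.23  0.1   1.44 -0.   -0.16]
go xyz [0.0103, 0.0018, -0.0016] twist [-0.0013, -0.0003, -0.3558] yaw now 92.11
```

View pics/w1.png

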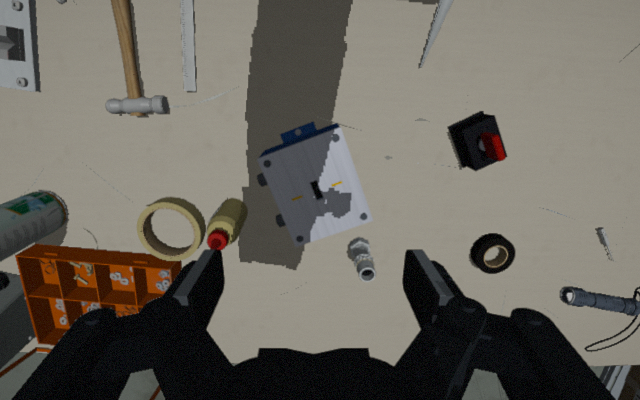

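The wrist view shows the slot at (317,189), yellow marks at (297,198) and (337,184), the rack at (477,140) and the red wing at (494,147). All of these can be measured from here.

Run:
```python
from h import *
d=load('wrist'); c=d['color'].astype(int); C=cloud(d); print(d['fx'],d['eye'])
def reg(x0,y0,x1,y1):
    m=np.zeros((400,640),bool); m[y0:y1,x0:x1]=1; return m
def pts(m,z): v,u=np.nonzero(m); return plane(d,np.c_[u,v],z)
def ang(P): q=P[:,:2]-P[:,:2].mean(0); w=np.linalg.svd(q,full_matrices=False)[2][0]; return np.degrees(np.arctan2(w[1],w[0]))
y=reg(280,170,355,210)&(c[...,0]-c[...,2]>60)
n,l,st,ce=cv2.connectedComponentsWithStats(y.astype(np.uint8)); ce=ce[1:][st[1:,4]>4]; Y=plane(d,ce,.06); print('yellow',ce.round(1).tolist(),Y.round(4).tolist())
sl=reg(305,172,330,206)&(c.max(2)<60); P=pts(sl,.06); print('slot dark',sl.sum(),P.mean(0).round(4),ang(P)); r=cv2.minAreaRect(P[:,:2].astype(np.float32)*1000); print(r)
cov=reg(250,115,380,250)&(abs(C[...,2]-.06)<.008); print('covz',np.median(C[cov][:,2]),cov.sum())
r=cv2.minAreaRect(pts(cov,.06)[:,:2].astype(np.float32)*1000); print('cover',r)
red=reg(470,120,520,175)&(c[...,0]>130)&(c[...,1]<80)
top=red&(C[...,2]>.067); print('wing n',red.sum(),top.sum(),C[red][:,2].min(),C[red][:,2].max())
br=red&(c[...,0]>200); 
for nm,m,z in (('top',top,.0705),('redall',red,.055)):
    P=pts(m,z); print(nm,P.mean(0).round(4),cv2.minAreaRect(P[:,:2].astype(np.float32)*1000))
rk=reg(440,100,520,180)&(c.max(2)<90)&(abs(C[...,2]-.0365)<.005); print('rack',cv2.minAreaRect(pts(rk,.0365)[:,:2].astype(np.float32)*1000))
cv2.imwrite('pics/w1c.png',np.vstack([cv2.resize(d['color'][y0:y0+80,x0:x0+100],None,fx=5,fy=5)[:,:,::-1] for x0,y0 in((270,150),(430,100))])[:800])
```

```text
313.8318705100799 [0.45783549 0.00713356 0.44084226]
yellow [[336.7, 183.2], [296.7, 197.5]] [[0.5699, 0.0405, 0.06], [0.5908, -0.0097, 0.06]]
slot dark 130 [0.5798 0.0149 0.06  ] 23.461549187391192
((579.6885986328125, 14.843769073486328), (25.484107971191406, 9.371532440185547), 25.534271240234375)
covz 0.05995354168500497 8290
cover ((580.4105224609375, 15.508476257324219), (131.3375244140625, 110.13668060302734), 22.589006423950195)Traceback (most recent call last):
  File "<stdin>", line 13, in <module>
    return umr_minimum(a, axis, None, out, keepdims, initial, where)
ValueError: zero-size array to reduction operation minimum which has no identity
```

Slot is at (0.580, 0.015) and 22.6°; the cover outline, yellow marks and slot blob all agree. Now I'll move above the rack for a closer look.

Run:
```python
from h import *
go([.505,.225,.20],117.5)
d=load('wrist'); print(d['color'][135:160:4,485:508:4].tolist())
```

```text
go xyz [0.2165, -0.0255, 0.0984] twist [-0.0012, -0.0004, -0.4431] yaw now 92.11
[[[40, 5, 1], [51, 6, 12], [53, 2, 1], [86, 13, 0], [131, 126, 116], [151, 147, 136]], [[35, 7, 0], [37, 2, 10], [101, 18, 6], [124, 25, 20], [61, 63, 57], [151, 147, 135]], [[34, 2, 0], [35, 2, 5], [77, 14, 0], [117, 7, 2], [68, 12, 12], [151, 146, 135]], [[34, 12, 0], [36, 13, 11], [43, 9, 12], [111, 4, 0], [112, 12, 8], [140, 137, 127]], [[11, 0, 0], [33, 0, 0], [36, 15, 13], [103, 2, 2], [119, 5, 3], [64, 67, 62]], [[5, 3, 9], [37, 11, 8], [33, 0, 0], [82, 20, 14], [122, 19, 19], [48, 21, 25]], [[16, 16, 17], [14, 19, 20], [24, 17, 11], [45, 8, 0], [116, 19, 14], [144, 137, 127]]]
```

Request:
servo_tool([
  {"xyz":[0.216,-0.025,0.098],"twist":[0,0,-0.443],"jaw":1},
  {"xyz":[0.216,-0.025,0.098],"twist":[0,0,-0.443],"jaw":1},
  {"xyz":[0.216,-0.025,0.098],"twist":[0,0,-0.443],"jaw":1},
  {"xyz":[0.216,-0.025,0.098],"twist":[0,0,-0.443],"jaw":1},
  {"xyz":[0.216,-0.025,0.098],"twist":[0,0,-0.443],"jaw":1},
  {"xyz":[0.216,-0.025,0.098],"twist":[0,0,-0.443],"jaw":1},
  {"xyz":[0.216,-0.025,0.098],"twist":[0,0,-0.443],"jaw":1},
  {"xyz":[0.216,-0.025,0.098],"twist":[0,0,-0.443],"jaw":1},
  {"xyz":[0.216,-0.025,0.098],"twist":[0,0,-0.443],"jaw":1},
  {"xyz":[0.216,-0.025,0.098],"twist":[0,0,-0.443],"jaw":1},
])

```text
clock: 3.03
tcp_pos: [0.509, 0.2241, 0.2015]
orientation: [0.0, 0.525, 0.851, 0.0]
wrist_force: [0.4, -0.0, 0.2]
finger_gap: 0.0854
```

Run:
```python
from h import *
s=env.get_state(); print(s['tcp_pos'],s['joint_pos'].round(2),s['wrist_force']); d=grab('wrist'); save(d,'w2.png')
c=d['color'].astype(int); C=cloud(d)
red=(c[...,0]>22)&(c[...,1]<.4*c[...,0])&(c[...,2]<.4*c[...,0])&(np.hypot(C[...,0]-.517,C[...,1]-.235)<.05)
top=red&(C[...,2]>.067); print(red.sum(),top.sum())
def pts(m,z): v,u=np.nonzero(m); return plane(d,np.c_[u,v],z)
P=pts(top,.0705)[:,:2]; print('top',P.mean(0),cv2.minAreaRect(P.astype(np.float32)*1000))
rk=(c.max(2)<90)&(abs(C[...,2]-.0365)<.004)&(np.hypot(C[...,0]-.517,C[...,1]-.235)<.06); r=cv2.minAreaRect(pts(rk,.0365)[:,:2].astype(np.float32)*1000); print('rack',r)
```

```text
[0.50898019 0.22408021 0.20148772] [ 0.27  0.29 -0.06  1.22 -0.   -0.2 ] [ 0.39076148 -0.02080073  0.19653061]
412 336
top [0.51550052 0.23314578] ((515.5072021484375, 233.267333984375), (32.18934631347656, 9.502567291259766), 30.08193588256836)
rack ((516.272216796875, 233.3231201171875), (59.855621337890625, 44.05036544799805), 28.148073196411133)
```

View pics/w2.png

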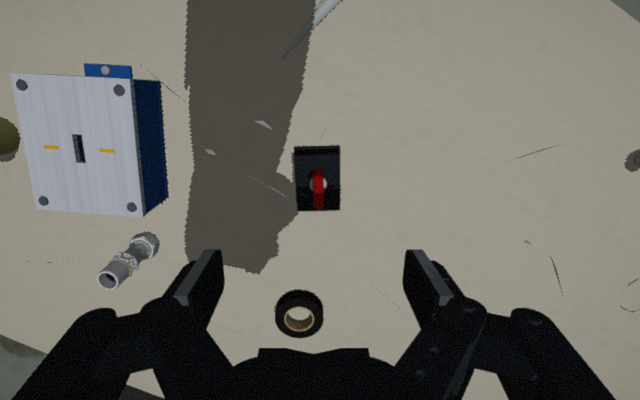

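The wing top is at (319,188) in the image, which gives a centre of (0.5155, 0.2333) at 28°; the rack outline agrees. Now aligning and descending.

Run:
```python
from h import *
go([.5156,.2333,.042],118.2)
```

```text
go xyz [0.0056, 0.0098, 0.1596] twist [0.0011, 0.0005, -0.0264] yaw now 116.69
```

Request:
servo_tool([
  {"xyz":[0.0055,0.01,0.04],"twist":[0.001,0,-0.026],"jaw":0.6},
  {"xyz":[0.0055,0.01,0.075],"twist":[0.001,0,-0.026],"jaw":0.6},
  {"xyz":[0.0055,0.01,0.1],"twist":[0.001,0,-0.026],"jaw":0.6},
  {"xyz":[0.0055,0.01,0.12],"twist":[0.001,0,-0.026],"jaw":0.6},
  {"xyz":[0.0055,0.01,0.14],"twist":[0.001,0,-0.026],"jaw":0.6},
  {"xyz":[0.0055,0.01,0.15],"twist":[0.001,0,-0.026],"jaw":0.6},
  {"xyz":[0.0055,0.01,0.1595],"twist":[0.001,0,-0.026],"jaw":0.6},
  {"xyz":[0.0055,0.01,0.1595],"twist":[0.001,0,-0.026],"jaw":0.6},
  {"xyz":[0.0055,0.01,0.1595],"twist":[0.001,0,-0.026],"jaw":0.6},
])

```text
clock: 3.83
tcp_pos: [0.5154, 0.234, 0.042]
orientation: [-0.0, 0.513, 0.858, -0.0]
wrist_force: [-0.5, 0.2, 0.4]
finger_gap: 0.0513
```

Run:
```python
from h import *
d=grab('wrist'); save(d,'w3.png'); s=env.get_state(); print(s['tcp_pos'],s['wrist_force'],s['finger_gap'])
go([.5156,.2333,.042],118.2)
cv2.imwrite('pics/w3.png',d['color'][120:400,140:520,::-1])
```

```text
[0.51581016 0.23422362 0.04253275] [-0.10238857  0.19035165  0.01020618] 0.051237686299765536
go xyz [-0.0007, -0.0006, 0.0005] twist [0.0006, 0.0004, 0.0014] yaw now 118.28
```

View pics/w3.png

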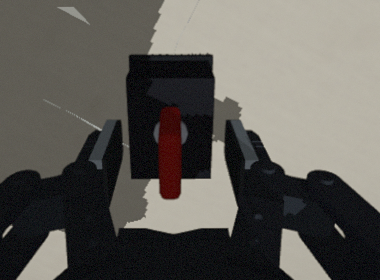

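The wing (crop x≈171) is centred between the pads and parallel to them. Closing.

Request:
servo_tool([
  {"xyz":[0,0,0],"jaw":0},
  {"xyz":[0,0,0],"jaw":0},
  {"xyz":[0,0,0],"jaw":0},
  {"xyz":[0,0,0],"jaw":0},
  {"xyz":[0,0,0],"jaw":0},
  {"xyz":[0,0,0],"jaw":0},
  {"xyz":[0,0,0],"jaw":0},
  {"xyz":[0,0,0],"jaw":0},
  {"xyz":[0,0,0],"jaw":0},
], squeeze=80)

```text
schema error: expected keys xyz, twist, jaw
```

Request:
servo_tool([
  {"xyz":[0,0,-0.008],"jaw":0},
  {"xyz":[0,0,-0.02],"jaw":0},
  {"xyz":[0,0,-0.04],"jaw":0},
  {"xyz":[0,0,-0.07],"jaw":0},
  {"xyz":[0,0,-0.1],"jaw":0},
  {"xyz":[0,0,-0.12],"jaw":0},
  {"xyz":[0,0,-0.13],"jaw":0},
  {"xyz":[0,0,-0.13],"jaw":0},
])

```text
schema error: expected keys xyz, twist, jaw
```

Run:
```python
from h import *
s=env.get_state(); print(s['tcp_pos'],s['wrist_force'],s['finger_gap'],s['joint_pos'].round(2))
go([.580,.015,.16],112.6)
```

```text
[0.51581016 0.23422362 0.04253275] [-0.10238857  0.19035165  0.01020618] 0.051237686299765536 [ 0.28  0.42 -0.28  0.87 -0.   -0.21]
go xyz [-0.2235, -0.0473, -0.1174] twist [0.0006, 0.0004, 0.0991] yaw now 118.28
```

Request:
servo_tool([
  {"xyz":[0,0,0],"twist":[0,0,0],"jaw":0},
  {"xyz":[0,0,0],"twist":[0,0,0],"jaw":0},
  {"xyz":[0,0,0],"twist":[0,0,0],"jaw":0},
  {"xyz":[0,0,0],"twist":[0,0,0],"jaw":0},
  {"xyz":[0,0,0],"twist":[0,0,0],"jaw":0},
  {"xyz":[0,0,0],"twist":[0,0,0],"jaw":0},
  {"xyz":[0,0,0],"twist":[0,0,0],"jaw":0},
  {"xyz":[0,0,0],"twist":[0,0,0],"jaw":0},
  {"xyz":[0,0,0],"twist":[0,0,0],"jaw":0},
], squeeze=80)

```text
clock: 4.63
tcp_pos: [0.5159, 0.2339, 0.0424]
orientation: [0.001, 0.513, 0.858, -0.0]
wrist_force: [-0.3, -3.3, 5.6]
finger_gap: 0.0086
```

Run:
```python
from h import *
s=env.get_state(); print(s['tcp_pos'],s['wrist_force'],s['finger_gap'],s['joint_pos'].round(2))
```

```text
[0.5158964  0.23385792 0.04241906] [-0.2920364  -3.33347135  5.62560323] 0.008596169236449926 [ 0.28  0.42 -0.28  0.86 -0.   -0.21]
```

Request:
servo_tool([
  {"xyz":[0,0,-0.008],"twist":[0,0,0],"jaw":0},
  {"xyz":[0,0,-0.02],"twist":[0,0,0],"jaw":0},
  {"xyz":[0,0,-0.04],"twist":[0,0,0],"jaw":0},
  {"xyz":[0,0,-0.06],"twist":[0,0,0],"jaw":0},
  {"xyz":[0,0,-0.08],"twist":[0,0,0],"jaw":0},
  {"xyz":[0,0,-0.1],"twist":[0,0,0],"jaw":0},
  {"xyz":[0,0,-0.12],"twist":[0,0,0],"jaw":0},
  {"xyz":[0,0,-0.12],"twist":[0,0,0],"jaw":0},
  {"xyz":[0,0,-0.12],"twist":[0,0,0],"jaw":0},
])

```text
clock: 5.38
tcp_pos: [0.5153, 0.2351, 0.1626]
orientation: [0.0, 0.512, 0.859, 0.001]
wrist_force: [-0.4, 0.1, -1.3]
finger_gap: 0.0087
```

Run:
```python
from h import *
s=env.get_state(); print(s['tcp_pos'],s['wrist_force'],s['finger_gap'])
d=grab('wrist'); print(s['tcp_pos'])
a=d['color'][150:400,180:460,::-1]; b=grab('side')
C=cloud(b); c=b['color'].astype(int)
# stud in side view
e=cloud(b); near=(np.hypot(e[...,0]-s['tcp_pos'][0],e[...,1]-s['tcp_pos'][1])<.06)&(e[...,2]>.07)&(e[...,2]<.2); v,u=np.nonzero(near); print(u.min(),u.max(),v.min(),v.max())
y0,x0=max(v.min()-20,0),max(int(u.mean())-60,0); bb=cv2.resize(b['color'][y0:y0+120,x0:x0+120,::-1],None,fx=4,fy=4); aa=cv2.resize(a,(310,277)); aa=cv2.copyMakeBorder(aa,0,bb.shape[0]-277,0,0,0)
print('crop',x0,y0); cv2.imwrite('pics/g.png',np.hstack([aa,bb])); print(bb.shape)
go([.580,.015,.16],112.6)
```

```text
[0.5153313  0.23507342 0.16258684] [-0.38312638  0.082121   -1.33508827] 0.008671297214791176
[0.5153313  0.23507342 0.16258684]
358 380 194 239
crop 307 174
(480, 480, 3)
go xyz [-0.2244, -0.0461, 0.0004] twist [-0.0025, -0.0008, 0.1] yaw now 118.33
```

View pics/g.png

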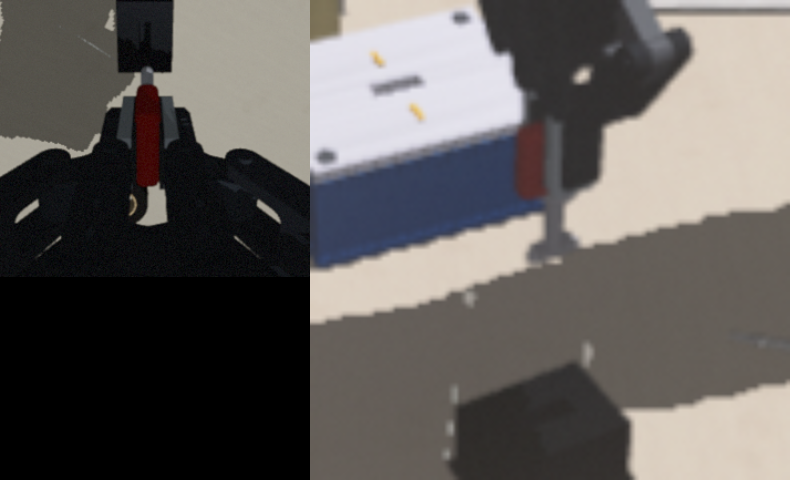

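The stud is held upright with its foot clear of the rack (foot at about side pixel (368,237)). I'll check the bottle and hex clearances, then move over the slot.

Run:
```python
from h import *
d=load('side'); print('foot',plane(d,[367.7,237.2],.1245))
P=np.vstack([cloud(load(n))[load(n)['depth']>0] for n in('scene','side')])
P=P[(P[:,2]>.065)&(P[:,2]<.15)&(P[:,0]>.55)&(P[:,0]<.8)&(abs(P[:,1])<.2)]
q=P-[.58,.015,0]; b=np.hypot(q[:,0],q[:,1])>.07
Q=P[b]; dd=np.hypot(*(Q[:,:2]-[.58,.015]).T)
for k,m in(('bottle',Q[:,1]<0.015),('hex',Q[:,1]>0.02)):
    print(k,m.sum(),Q[m].mean(0).round(3),'min dist',np.percentile(dd[m],2).round(3),'top',Q[m][:,2].max())
go([.580,.015,.16],112.6)
```

```text
foot [[0.51511887 0.23615346 0.1245    ]]
bottle 763 [ 0.632 -0.102  0.087] min dist 0.11 top 0.13471615159609385
hex 256 [0.687 0.088 0.076] min dist 0.118 top 0.08462620662775266
go xyz [-0.2244, -0.0461, 0.0004] twist [-0.0025, -0.0008, 0.1] yaw now 118.33
```

Request:
servo_tool([
  {"xyz":[-0.03,-0.006,0],"twist":[-0.0025,0,0.02],"jaw":0},
  {"xyz":[-0.06,-0.012,0],"twist":[-0.0025,0,0.04],"jaw":0},
  {"xyz":[-0.09,-0.018,0],"twist":[-0.0025,0,0.05],"jaw":0},
  {"xyz":[-0.12,-0.025,0],"twist":[-0.0025,0,0.06],"jaw":0},
  {"xyz":[-0.15,-0.031,0],"twist":[-0.0025,0,0.08],"jaw":0},
  {"xyz":[-0.18,-0.037,0],"twist":[-0.0025,0,0.09],"jaw":0},
  {"xyz":[-0.21,-0.043,0],"twist":[-0.0025,0,0.1],"jaw":0},
  {"xyz":[-0.2245,-0.046,0],"twist":[-0.0025,0,0.1],"jaw":0},
  {"xyz":[-0.2245,-0.046,0],"twist":[-0.0025,0,0.1],"jaw":0},
  {"xyz":[-0.2245,-0.046,0],"twist":[-0.0025,0,0.1],"jaw":0},
])

```text
clock: 6.32
tcp_pos: [0.5801, 0.0146, 0.1601]
orientation: [-0.001, 0.556, 0.831, 0.0]
wrist_force: [0.9, 0.4, -0.5]
finger_gap: 0.0086
```

Run:
```python
from h import *
s=env.get_state(); print(s['tcp_pos'],s['wrist_force'],s['joint_pos'].round(2)); go([.580,.015,.12],112.6)
```

```text
[0.58013578 0.01460445 0.16011537] [ 0.91255294  0.37198062 -0.49543021] [-0.11  0.35 -0.07  1.15  0.   -0.51]
go xyz [0.0003, 0.0001, 0.0401] twist [-0.0006, -0.002, -0.0017] yaw now 112.5
```

Request:
servo_tool([
  {"xyz":[0,0,0.02],"twist":[0,-0.001,0],"jaw":0},
  {"xyz":[0,0,0.035],"twist":[0,-0.001,0],"jaw":0},
  {"xyz":[0,0,0.045],"twist":[0,-0.001,0],"jaw":0},
  {"xyz":[0,0,0.045],"twist":[0,-0.001,0],"jaw":0},
  {"xyz":[0,0,0.045],"twist":[0,-0.001,0],"jaw":0},
])

```text
clock: 6.73
tcp_pos: [0.5801, 0.0161, 0.1159]
orientation: [-0.0, 0.554, 0.832, -0.0]
wrist_force: [0.3, -0.3, -0.4]
finger_gap: 0.0086
```

Run:
```python
from h import *
s=env.get_state(); print(s['tcp_pos'],s['wrist_force'])
a=grab('side');b=grab('scene'); 
aa=cv2.resize(a['color'][160:240,280:380,::-1],None,fx=4,fy=4,interpolation=cv2.INTER_CUBIC); bb=cv2.resize(b['color'][180:260,290:390,::-1],None,fx=4,fy=4,interpolation=cv2.INTER_CUBIC)
cv2.imwrite('pics/pre.png',np.hstack([aa,bb]))
```

```text
[0.58005641 0.01609663 0.11590184] [ 0.2887917  -0.33377356 -0.39188326]
```

View pics/pre.png

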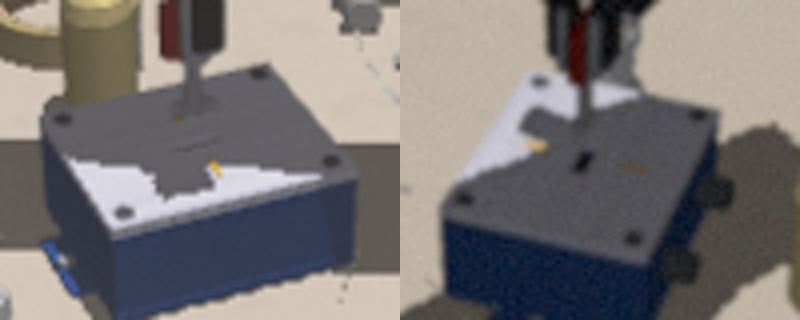

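The foot is above the slot in both views: foot (328,187) and slot (329,196) in side, foot (336,210) and slot (336,220) in scene. I'll put that in metres.

Run:
```python
from h import *
for n,f,sl in(('side',(328.3,186.5),(329.3,195.7)),('scene',(336.2,210.3),(335.8,220))):
    d=load(n); print(n,'foot',plane(d,f,.078)[0].round(4),'slot',plane(d,sl,.06)[0].round(4))
go([.580,.015,.100],112.6)
```

```text
side foot [0.5806 0.0123 0.078 ] slot [0.5788 0.0187 0.06  ]
scene foot [0.5837 0.0172 0.078 ] slot [0.5763 0.0114 0.06  ]
go xyz [0.0, -0.0015, 0.0173] twist [0.0024, 0.0014, 0.0007] yaw now 112.64
```

The eyeball estimates scatter by a few mm, so I'll trust the wrist measurement (0.580, 0.015) and feel the way in.

Request:
servo_tool([
  {"xyz":[0,-0.001,0.008],"twist":[0.001,0,0],"jaw":0},
  {"xyz":[0,-0.001,0.014],"twist":[0.001,0,0],"jaw":0},
  {"xyz":[0,-0.001,0.016],"twist":[0.001,0,0],"jaw":0},
  {"xyz":[0,-0.001,0.017],"twist":[0.001,0,0],"jaw":0},
  {"xyz":[0,-0.001,0.018],"twist":[0.001,0,0],"jaw":0},
  {"xyz":[0,-0.001,0.019],"twist":[0.001,0,0],"jaw":0},
  {"xyz":[0,-0.001,0.02],"twist":[0.001,0,0],"jaw":0},
  {"xyz":[0,-0.001,0.02],"twist":[0.001,0,0],"jaw":0},
  {"xyz":[0,-0.001,0.02],"twist":[0.001,0,0],"jaw":0},
])

```text
clock: 7.58
tcp_pos: [0.5801, 0.0145, 0.0966]
orientation: [0.001, 0.555, 0.832, -0.0]
wrist_force: [0.9, 0.1, -1.1]
finger_gap: 0.0088
```

Run:
```python
from h import *
s=env.get_state(); print(s['tcp_pos'],s['wrist_force'],s['ft_torque']); go([.580,.015,.094],112.6)
```

```text
[0.58014378 0.01448981 0.09657296] [ 0.90423441  0.10242963 -1.05246014] [ 0.00305371  0.05866566 -0.03078277]
go xyz [0.0005, 0.0001, 0.0026] twist [0.0006, 0.0011, -0.0003] yaw now 112.58
```

Request:
servo_tool([
  {"xyz":[0,0,0.001],"twist":[0,0,0],"jaw":0},
  {"xyz":[0,0,0.002],"twist":[0,0,0],"jaw":0},
  {"xyz":[0,0,0.003],"twist":[0,0,0],"jaw":0},
  {"xyz":[0,0,0.003],"twist":[0,0,0],"jaw":0},
])

```text
clock: 7.92
tcp_pos: [0.5799, 0.0145, 0.0932]
orientation: [0.0, 0.555, 0.832, -0.0]
wrist_force: [0.1, -0.2, -1.2]
finger_gap: 0.0087
```

Run:
```python
from h import *
s=env.get_state(); print(s['tcp_pos'],s['wrist_force'],s['ft_torque']); go([.580,.015,.09],112.6)
```

```text
[0.5799299  0.01450775 0.09323317] [ 0.07661523 -0.15738716 -1.198406  ] [-0.01587124  0.04199026 -0.01004005]
go xyz [0.0004, 0.0003, 0.0032] twist [0.0001, 0.0009, -0.0003] yaw now 112.59
```

Request:
servo_tool([
  {"xyz":[0,0,0.001],"twist":[0,0,0],"jaw":0},
  {"xyz":[0,0,0.002],"twist":[0,0,0],"jaw":0},
  {"xyz":[0,0,0.003],"twist":[0,0,0],"jaw":0},
  {"xyz":[0,0,0.004],"twist":[0,0,0],"jaw":0},
  {"xyz":[0,0,0.005],"twist":[0,0,0],"jaw":0},
  {"xyz":[0,0,0.005],"twist":[0,0,0],"jaw":0},
])

```text
clock: 8.42
tcp_pos: [0.5799, 0.0145, 0.0882]
orientation: [0.0, 0.555, 0.832, -0.0]
wrist_force: [0.5, 0.2, -0.5]
finger_gap: 0.0091
```

Run:
```python
from h import *
s=env.get_state(); print(s['tcp_pos'],s['wrist_force'],s['ft_torque']); go([.580,.015,.08],112.6)
```

```text
[0.57993821 0.01452592 0.08822293] [ 0.52239153  0.22653747 -0.51155216] [-0.01126702  0.02328836 -0.01219664]
go xyz [0.0004, 0.0002, 0.0082] twist [0.0001, 0.0009, -0.0002] yaw now 112.59
```

Request:
servo_tool([
  {"xyz":[0,0,0.001],"twist":[0,0,0],"jaw":0},
  {"xyz":[0,0,0.002],"twist":[0,0,0],"jaw":0},
  {"xyz":[0,0,0.003],"twist":[0,0,0],"jaw":0},
  {"xyz":[0,0,0.004],"twist":[0,0,0],"jaw":0},
  {"xyz":[0,0,0.005],"twist":[0,0,0],"jaw":0},
  {"xyz":[0,0,0.006],"twist":[0,0,0],"jaw":0},
  {"xyz":[0,0,0.006],"twist":[0,0,0],"jaw":0},
])

```text
clock: 9.0
tcp_pos: [0.5801, 0.0145, 0.0825]
orientation: [0.001, 0.555, 0.832, -0.0]
wrist_force: [-2.3, 1.6, 4.4]
finger_gap: 0.0086
```

Run:
```python
from h import *
s=env.get_state(); print(s['tcp_pos'],s['wrist_force'],s['ft_torque']); go([.580,.015,.08],112.6)
```

```text
[0.58014937 0.01449336 0.08251045] [-2.33331876  1.63610528  4.44053342] [0.01967485 0.30131827 0.0014335 ]
go xyz [0.0005, 0.0001, 0.0025] twist [0.0006, 0.0011, -0.0002] yaw now 112.59
```

Request:
servo_tool([
  {"xyz":[0.0004,-0.0003,0],"twist":[0,0,0],"jaw":0},
  {"xyz":[0.0005,-0.0003,0],"twist":[0,0,0],"jaw":0},
  {"xyz":[0.0005,-0.0003,0],"twist":[0,0,0],"jaw":0},
])

```text
clock: 9.25
tcp_pos: [0.5801, 0.0146, 0.0828]
orientation: [0.001, 0.555, 0.832, -0.0]
wrist_force: [0.5, -1.6, 3.0]
finger_gap: 0.0088
```

Run:
```python
from h import *
s=env.get_state(); print(s['tcp_pos'],s['wrist_force'],s['ft_torque'])
```

```text
[0.58006337 0.01456889 0.08275725] [ 0.48393428 -1.60358557  2.9867591 ] [-0.2497998  -0.02354927 -0.0005619 ]
```

Request:
servo_tool([
  {"xyz":[0,0,0.001],"twist":[0,0,0],"jaw":0},
  {"xyz":[0,0,0.002],"twist":[0,0,0],"jaw":0},
  {"xyz":[0,0,0.003],"twist":[0,0,0],"jaw":0},
  {"xyz":[0,0,0.004],"twist":[0,0,0],"jaw":0},
  {"xyz":[0,0,0.004],"twist":[0,0,0],"jaw":0},
])

```text
clock: 9.67
tcp_pos: [0.5801, 0.0146, 0.0786]
orientation: [0.001, 0.555, 0.832, -0.0]
wrist_force: [0.4, -2.9, 4.8]
finger_gap: 0.0088
```

Run:
```python
from h import *
s=env.get_state(); print(s['tcp_pos'],s['wrist_force'],s['ft_torque'])
```

```text
[0.5800738  0.01461008 0.0786124 ] [ 0.3531175  -2.88726681  4.82671084] [-0.43253158 -0.04628791 -0.00382303]
```

Request:
servo_tool([
  {"xyz":[-0.0003,0,0.001],"twist":[0,0,0],"jaw":0},
  {"xyz":[-0.0003,0,0.002],"twist":[0,0,0],"jaw":0},
  {"xyz":[-0.0003,0,0.003],"twist":[0,0,0],"jaw":0},
  {"xyz":[-0.0003,0,0.004],"twist":[0,0,0],"jaw":0},
  {"xyz":[-0.0003,0,0.004],"twist":[0,0,0],"jaw":0},
])

```text
clock: 10.08
tcp_pos: [0.5801, 0.0146, 0.0748]
orientation: [0.001, 0.555, 0.832, 0.0]
wrist_force: [-1.2, -0.8, 5.9]
finger_gap: 0.0087
```

Run:
```python
from h import *
s=env.get_state(); print(s['tcp_pos'],s['wrist_force'],s['ft_torque'])
```

```text
[0.58010521 0.01456304 0.0747798 ] [-1.19690388 -0.78833467  5.89966501] [-0.23362882  0.09019566  0.00062745]
```

Request:
servo_tool([
  {"xyz":[0,0,0.001],"twist":[0,0,0],"jaw":0},
  {"xyz":[0,0,0.002],"twist":[0,0,0],"jaw":0},
  {"xyz":[0,0,0.003],"twist":[0,0,0],"jaw":0},
  {"xyz":[0,0,0.003],"twist":[0,0,0],"jaw":0},
])

```text
clock: 10.42
tcp_pos: [0.5801, 0.0146, 0.072]
orientation: [0.001, 0.555, 0.832, 0.0]
wrist_force: [-1.3, -0.6, 7.8]
finger_gap: 0.0085
```

Run:
```python
from h import *
s=env.get_state(); print(s['tcp_pos'],s['wrist_force'],s['ft_torque'])
```

```text
[0.58012088 0.01456003 0.07198476] [-1.33141337 -0.62490112  7.79244697] [-0.27031596  0.17835239 -0.01146804]
```

Request:
servo_tool([
  {"xyz":[0,0,0.0005],"twist":[0,0,0],"jaw":0},
  {"xyz":[0,0,0.001],"twist":[0,0,0],"jaw":0},
  {"xyz":[0,0,0.001],"twist":[0,0,0],"jaw":0},
])

```text
clock: 10.67
tcp_pos: [0.5801, 0.0146, 0.0713]
orientation: [0.001, 0.555, 0.832, 0.0]
wrist_force: [-1.2, -1.0, 9.2]
finger_gap: 0.0085
```

Request:
servo_tool([
  {"xyz":[0,0,0.0003],"twist":[0,0,0],"jaw":0},
  {"xyz":[0,0,0.0005],"twist":[0,0,0],"jaw":0},
  {"xyz":[0,0,0.0005],"twist":[0,0,0],"jaw":0},
])

```text
clock: 10.92
tcp_pos: [0.5802, 0.0146, 0.0712]
orientation: [0.001, 0.555, 0.832, 0.0]
wrist_force: [-3.4, -0.8, 11.7]
finger_gap: 0.0089
```

It's solid: force rose 2.5 N over about 0.1 mm, to 11.7 N. I'll ease off slightly and start the clockwise turn (+tool z).

Request:
servo_tool([
  {"xyz":[0,-0.0003,-0.0002],"twist":[0,0,0],"jaw":0},
  {"xyz":[0,-0.0003,-0.0002],"twist":[0,0,0.06],"jaw":0},
  {"xyz":[0,-0.0003,-0.0002],"twist":[0,0,0.12],"jaw":0},
  {"xyz":[0,-0.0003,-0.0002],"twist":[0,0,0.18],"jaw":0},
  {"xyz":[0,-0.0003,-0.0002],"twist":[0,0,0.24],"jaw":0},
  {"xyz":[0,-0.0003,-0.0002],"twist":[0,0,0.24],"jaw":0},
])

```text
clock: 11.42
tcp_pos: [0.5806, 0.0148, 0.0713]
orientation: [0.001, 0.651, 0.759, 0.001]
wrist_force: [0.2, -0.0, 8.2]
finger_gap: 0.0085
```

Run:
```python
from h import *
s=env.get_state(); print(s['tcp_pos'],s['wrist_force'],s['ft_torque']); go(s['tcp_pos'],22.6)
```

```text
[0.58055449 0.01476703 0.07130484] [ 1.91991313e-01 -3.25585046e-03  8.24727282e+00] [0.03769038 0.04358317 0.03267475]
go xyz [0.0, 0.0, 0.0] twist [0.0032, -0.0016, 1.3283] yaw now 98.71
```

Request:
servo_tool([
  {"xyz":[0,0,0.0001],"twist":[0,0,0.07],"jaw":0},
  {"xyz":[0,0,0.0001],"twist":[0,0,0.14],"jaw":0},
  {"xyz":[0,0,0.0001],"twist":[0,0,0.21],"jaw":0},
  {"xyz":[0,0,0.0001],"twist":[0,0,0.28],"jaw":0},
  {"xyz":[0,0,0.0001],"twist":[0,0,0.35],"jaw":0},
  {"xyz":[0,0,0.0001],"twist":[0,0,0.42],"jaw":0},
  {"xyz":[0,0,0.0001],"twist":[0,0,0.49],"jaw":0},
  {"xyz":[0,0,0.0001],"twist":[0,0,0.56],"jaw":0},
  {"xyz":[0,0,0.0001],"twist":[0,0,0.56],"jaw":0},
])

```text
clock: 12.17
tcp_pos: [0.5808, 0.0156, 0.0713]
orientation: [0.0, 0.836, 0.549, 0.002]
wrist_force: [0.7, 3.8, 9.2]
finger_gap: 0.0084
```

Run:
```python
from h import *
s=env.get_state(); print(s['tcp_pos'],s['wrist_force'],s['ft_torque'],s['finger_gap']); go([.5803,.0147,.0713],22.6)
```

```text
[0.5807798  0.01561724 0.07125892] [0.72290159 3.77402412 9.20885403] [ 0.6451762  -0.18837581 -0.04303237] 0.008367534282161642
go xyz [-0.001, -0.0001, -0.0] twist [0.0017, -0.0039, 0.7685] yaw now 66.63
```

Request:
servo_tool([
  {"xyz":[0.0005,0,0],"twist":[0,0,0.07],"jaw":0},
  {"xyz":[0.0005,0,0],"twist":[0,0,0.14],"jaw":0},
  {"xyz":[0.0005,0,0],"twist":[0,0,0.21],"jaw":0},
  {"xyz":[0.0005,0,0],"twist":[0,0,0.28],"jaw":0},
  {"xyz":[0.0005,0,0],"twist":[0,0,0.35],"jaw":0},
  {"xyz":[0.0005,0,0],"twist":[0,0,0.42],"jaw":0},
  {"xyz":[0.0005,0,0],"twist":[0,0,0.42],"jaw":0},
])

```text
clock: 12.75
tcp_pos: [0.581, 0.0161, 0.0713]
orientation: [0.0, 0.932, 0.363, 0.002]
wrist_force: [0.4, 2.9, 8.3]
finger_gap: 0.0089
```

Run:
```python
from h import *
s=env.get_state(); print(s['tcp_pos'],s['wrist_force'],s['ft_torque'],s['finger_gap']); go([.5803,.0147,.0713],22.6)
```

```text
[0.58102455 0.0160821  0.07126185] [0.36138548 2.85674352 8.25445855] [ 0.6075153  -0.13876231 -0.01059194] 0.008860938100868921
go xyz [-0.0015, 0.0005, -0.0] twist [0.0008, -0.0042, 0.3485] yaw now 42.57
```

Request:
servo_tool([
  {"xyz":[0.0003,-0.0003,0.0001],"twist":[0,0,0.07],"jaw":0},
  {"xyz":[0.0003,-0.0003,0.0001],"twist":[0,0,0.14],"jaw":0},
  {"xyz":[0.0003,-0.0003,0.0001],"twist":[0,0,0.21],"jaw":0},
  {"xyz":[0.0003,-0.0003,0.0001],"twist":[0,0,0.28],"jaw":0},
  {"xyz":[0.0003,-0.0003,0.0001],"twist":[0,0,0.33],"jaw":0},
  {"xyz":[0.0003,-0.0003,0.0001],"twist":[0,0,0.33],"jaw":0},
])

```text
clock: 13.25
tcp_pos: [0.5811, 0.0162, 0.0713]
orientation: [-0.0, 0.979, 0.205, 0.002]
wrist_force: [0.8, 2.0, 8.5]
finger_gap: 0.0087
```

Run:
```python
from h import *
s=env.get_state(); print(s['tcp_pos'],s['wrist_force'],s['ft_torque'],s['finger_gap']); go([.5803,.0147,.0713],22.6)
```

```text
[0.58110834 0.01623361 0.07126635] [0.80880529 1.98873439 8.54172149] [ 0.4858402  -0.09213323  0.03354054] 0.008676016209155113
go xyz [-0.0014, 0.0011, -0.0] twist [0.0007, -0.0041, 0.0191] yaw now 23.7
```

Turned 89°. I'll nudge it to the stop, then ease up with the spring.

Request:
servo_tool([
  {"xyz":[0,0,0],"twist":[0,0,0.03],"jaw":0},
  {"xyz":[0,0,0],"twist":[0,0,0.03],"jaw":0},
  {"xyz":[0,0,-0.002],"twist":[0,0,0.02],"jaw":0},
  {"xyz":[0,0,-0.004],"twist":[0,0,0.02],"jaw":0},
  {"xyz":[0,0,-0.006],"twist":[0,0,0.02],"jaw":0},
  {"xyz":[0,0,-0.008],"twist":[0,0,0.02],"jaw":0},
  {"xyz":[0,0,-0.01],"twist":[0,0,0.02],"jaw":0},
  {"xyz":[0,0,-0.01],"twist":[0,0,0.02],"jaw":0},
])

```text
clock: 13.92
tcp_pos: [0.5804, 0.0159, 0.0805]
orientation: [0.0, 0.981, 0.196, 0.001]
wrist_force: [2.2, 4.0, 5.4]
finger_gap: 0.0087
```

Run:
```python
from h import *
s=env.get_state(); print(s['tcp_pos'],s['wrist_force'],s['ft_torque'],s['finger_gap']); go([.5803,.0147,.0713],22.6)
```

```text
[0.5804322  0.01591386 0.08045786] [2.16333752 3.96167389 5.35432064] [ 0.81685339 -0.58252742  0.00832888] 0.00874109010461643
go xyz [-0.0006, 0.0011, 0.0092] twist [0.0005, -0.0023, 0.001] yaw now 22.66
```

Request:
servo_tool([
  {"xyz":[0.0003,-0.0003,-0.001],"twist":[0,0,0],"jaw":0},
  {"xyz":[0.0003,-0.0003,-0.002],"twist":[0,0,0],"jaw":0},
  {"xyz":[0.0003,-0.0003,-0.003],"twist":[0,0,0],"jaw":0},
  {"xyz":[0.0003,-0.0003,-0.003],"twist":[0,0,0],"jaw":0},
  {"xyz":[0.0003,-0.0003,-0.003],"twist":[0,0,0],"jaw":0},
])

```text
clock: 14.33
tcp_pos: [0.5803, 0.016, 0.0829]
orientation: [0.0, 0.981, 0.196, 0.001]
wrist_force: [4.0, 3.3, 2.6]
finger_gap: 0.0088
```

Run:
```python
from h import *
s=env.get_state(); print(s['tcp_pos'],s['wrist_force'],s['ft_torque'],s['finger_gap'])
```

```text
[0.58034241 0.01596241 0.08285117] [4.00767596 3.28951053 2.60237061] [ 7.38016915e-01 -1.05002291e+00  6.29476785e-04] 0.00882132398871187
```

Request:
servo_tool([
  {"xyz":[0.0004,-0.0001,0],"twist":[0,0,0],"jaw":0},
  {"xyz":[0.0007,-0.0002,-0.0005],"twist":[0,0,0],"jaw":0},
  {"xyz":[0.0007,-0.0002,-0.0012],"twist":[0,0,0],"jaw":0},
  {"xyz":[0.0007,-0.0002,-0.0012],"twist":[0,0,0],"jaw":0},
])

```text
clock: 14.67
tcp_pos: [0.5804, 0.016, 0.0841]
orientation: [0.001, 0.981, 0.196, 0.0]
wrist_force: [2.8, 1.5, 0.4]
finger_gap: 0.0086
```

Run:
```python
from h import *
s=env.get_state(); print(s['tcp_pos'],s['wrist_force'],s['ft_torque'],s['finger_gap'])
```

```text
[0.58043519 0.01604427 0.08406965] [2.76148016 1.50915763 0.44939476] [ 0.45433979 -0.99121793  0.04214164] 0.008604662013163835
```

The spring force has almost gone, so the T-bar is at the notch. Releasing.

Request:
servo_tool([
  {"xyz":[0,0,0],"twist":[0,0,0],"jaw":0.4},
  {"xyz":[0,0,0],"twist":[0,0,0],"jaw":0.4},
  {"xyz":[0,0,0],"twist":[0,0,0],"jaw":0.5},
  {"xyz":[0,0,0],"twist":[0,0,0],"jaw":0.5},
  {"xyz":[0,0,0],"twist":[0,0,0],"jaw":0.5},
  {"xyz":[0,0,-0.01],"twist":[0,0,0],"jaw":0.5},
  {"xyz":[0,0,-0.03],"twist":[0,0,0],"jaw":0.5},
  {"xyz":[0,0,-0.06],"twist":[0,0,0],"jaw":0.5},
  {"xyz":[0,0,-0.09],"twist":[0,0,0],"jaw":0.5},
  {"xyz":[0,0,-0.12],"twist":[0,0,0],"jaw":0.5},
  {"xyz":[0,0,-0.14],"twist":[0,0,0],"jaw":0.5},
  {"xyz":[0,0,-0.14],"twist":[0,0,0],"jaw":0.5},
])

```text
clock: 15.67
tcp_pos: [0.5827, 0.016, 0.2305]
orientation: [0.002, 0.981, 0.196, 0.005]
wrist_force: [1.4, -0.9, 0.4]
finger_gap: 0.0428
```

Run:
```python
from h import *
s=env.get_state(); print(s['tcp_pos'],s['wrist_force'],s['finger_gap'])
w=grab('wrist');a=grab('side')
aa=cv2.resize(a['color'][140:240,280:380,::-1],None,fx=4,fy=4,interpolation=cv2.INTER_CUBIC); bb=w['color'][0:400,150:550,::-1]
cv2.imwrite('pics/end.png',np.hstack([aa,bb]))
for n,d in(('wrist',w),('side',a)):
    C=cloud(d); c=d['color'].astype(int)
    red=(c[...,0]>22)&(c[...,1]<.4*c[...,0])&(c[...,2]<.45*c[...,0])&(np.hypot(C[...,0]-.58,C[...,1]-.015)<.04)&(C[...,2]>.075)&(C[...,2]<.13)
    p=C[red]
    top=red&(C[...,2]>np.percentile(p[:,2],97)-.004); v,u=np.nonzero(top); P=plane(d,np.c_[u,v],.1135)[:,:2]
    print(n,red.sum(),'z',np.percentile(p[:,2],[3,97]).round(4),'top',cv2.minAreaRect(P.astype(np.float32)*1000))
```

```text
[0.58273581 0.01601143 0.2304768 ] [ 1.43629419 -0.94042201  0.39301591] 0.04276499289713862
wrist 401 z [0.0936 0.1139] top ((579.5787963867188, 15.283031463623047), (8.486042976379395, 31.652362823486328), 22.16213607788086)Traceback (most recent call last):
  File "<stdin>", line 10, in <module>
    return _quantile_unchecked(
        a, q, axis, out, overwrite_input, method, keepdims, weights)
    return _ureduce(a,
                    func=_quantile_ureduce_func,
    ...<5 lines>...
                    overwrite_input=overwrite_input,
                    method=method)
    r = func(a, **kwargs)
    result = _quantile(arr,
                       quantiles=q,
    ...<2 lines>...
                       out=out,
                       weights=wgt)
    slices_having_nans = np.isnan(arr[-1, ...])
                                  ~~~^^^^^^^^^
IndexError: index -1 is out of bounds for axis 0 with size 0
```

View pics/end.png

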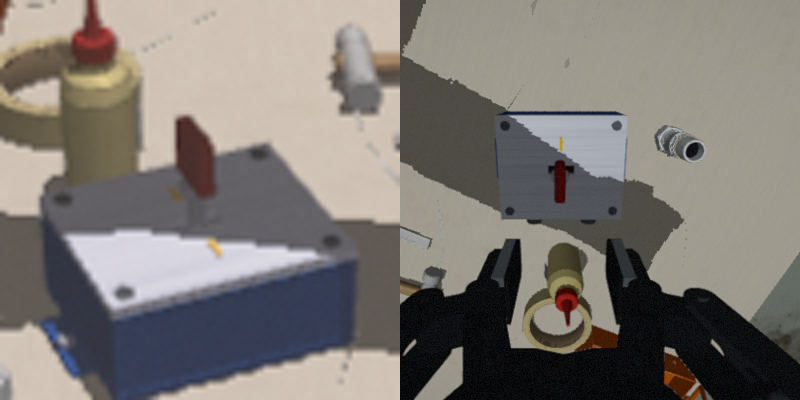

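The wing stands upright over the slot along the yellow marks: crop (560,180) in the wrist half, (195,155) in the side half. Wing top is at 0.114 m, so the foot is about 12–13 mm down, and the arm is clear. Handing in.

```bash
python3 -c "
from h import *
print(env.hand_in())"
```

```text
the job is handed in; nothing more can be done
None
```

The stud is in the box and, by my last checks, locked. I handed the job in at about 16 s; no verdict is reported.

**What I did:** I lifted the stud from the rack and lowered it through the slot. I pressed until the spring came up solid, at about 12 N on the wrist sensor and about 27 mm down. Then I turned it about 90° clockwise at 8–9 N, eased it up until the spring force had nearly gone, released it and moved clear.

**Final wrist-camera view, after release:**

| Check | Measured | Needed |
|---|---|---|
| Wing top centre | (0.5796, 0.0153) m, under 1 mm from the slot I measured | foot within 5 mm of slot centre |
| Wing direction | about 112°, along the yellow marks, within about 0.5° of the slot's y axis | within 0.3 rad (17°) |
| Foot depth, from the wing-top height (0.114 m) | about 12 mm below the cover | 11 to 15.5 mm |

- **Forces:** The highest readings I saw were 11.7 N vertical (about 12 N including sideways load) at solid, and about 5 N sideways while turning and easing up. I only read the force at the end of each move, so brief peaks in between are not covered.
- **Other objects:** The bottle and hex fitting look undisturbed in the last pictures. The tape roll was not in them, and I measured none of the three at the end.
- **Checks that failed or disagreed:** The side-camera check of the wing's height found no wing pixels, so only the picture confirms it from that side. Before insertion, the side and scene cameras disagreed with each other by several mm on the slot and foot. I relied on the wrist camera and on feel instead, and the foot went in without catching.

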